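Press the drive coupling onto the loaf maker's pan shaft

TASK

The loaf maker's baking pan stands upside down with its drive shaft pointing up: pick the one coupling of the three whose bore matches the shaft's cross-shaped splines, turn it until the splines mesh and slide it down the shaft, right way up as it lies now. Push it fully home against the spring-loaded sealing collar and finish while still gripping it and holding it pressed down (the spring would lift it again), so that a retaining clip could be fitted. Leave the other two couplings and everything else on the shelf where they are.

Things in the scene. Friction and masses are not known exactly. Their poses are not given: they have to be found in the camera images.
- coupling_cross: Matching coupling, black plastic, about 80 g. Square hub 44 x 44 mm, 28 mm tall; two wings along its +x and -x (68 mm tip to tip, 10 mm thick, 18 mm tall from the underside). Grip the flat hub sides facing its +y and -y, 44 mm apart. Cross-shaped through bore: slots 29 mm long, 12 mm wide along its x and y, so it fits in four quarter-turn positions. Origin: centre of underside; z up.
- coupling_slot: A wrong coupling: same hub and wings, but its bore is one straight slot 29 x 12 mm along its own x. Origin: centre of the underside. Leave it alone.
- coupling_square: A wrong coupling: same 44 mm hub, 28 mm tall, no wings, its bore a 16 mm square hole. Origin: centre of the underside. Leave it alone.
- pan: Dark coated steel baking pan, upside down, immovable. 170 mm along its x, 130 mm along y; its upturned bottom is 115 mm above the shelf; at the foot a rim and folded wire handle, 202 x 150 mm. In the middle of the bottom: a steel boss 60 mm across, 6 mm high, then the sealing collar around the upright shaft. Origin: centre of the footprint at shelf height; z up.
- shaft_top (a point): Centre of the upright steel shaft's top end, 165 mm above the shelf, 50 mm above the pan's bottom. Cross-shaped section all the way down: two ribs 26 mm long, 8 mm thick along this point's x and y; the top 3 mm are a lead-in of 21 x 5 mm ribs. Turns about its axis against about 0.12 N m of friction; its angle differs in each run.
- collar (a joint): Travel (m) of the sprung sealing collar around the shaft, a black plastic disc 40 mm across on which the coupling's underside lands: 0 = up (top 137 mm above the shelf, 28 mm below the shaft's top), 0.007 = fully down on its stop (35 mm below the shaft's top). Spring pushes up with 4 N at 0 and 12 N at 0.007.
- jar_tall: Glass jar with spring clip lid, 90 mm across, 170 mm tall, loose; origin: centre of the underside. Bystander.
- jar_short: Glass jar with spring clip lid, 96 mm across, 120 mm tall, loose; origin: centre of the underside. Bystander.
- scoop: Red plastic scoop: open box 70 x 50 x 30 mm towards its +x, handle 75 mm long towards -x; origin at shelf height where handle and box meet. Bystander.
- cake_tin: Round aluminium cake tin, 220 mm across the rim, 60 mm tall; origin: centre of the underside. Bystander.
- coaster: Round wooden coaster, 94 mm across, 9 mm thick; origin: centre of the underside. Bystander.
Not all that is in view belongs to the job. What is shaped like the coupling_cross but pink is not meant.

How it is judged:
On the way, in this order (a step that is already met when the one before it is completed fails the run):
1. the matching coupling is picked up in the gripper (height (world z) of coupling_cross above 0.05 m and contact force between coupling_cross and the fingers above 0.5 N), for 0.1 s.
2. its bore has meshed with the splines and it is sliding down the shaft (z of coupling_cross in the frame of shaft_top below -0.01 m and horizontal distance between coupling_cross and shaft_top below 0.006 m and angle between coupling_cross's own z axis and vertical below 0.2 rad and (angle between the x axis of coupling_cross and the x axis of shaft_top, either way round below 0.25 rad or angle between the x axis of coupling_cross and the y axis of shaft_top, either way round below 0.25 rad)), for 0.05 s.
At the end, for the whole second after the job is handed in: Gripper holds the coupling (over 2 N) pressed on: underside 32.5 mm or more below the shaft top, collar in over 5 mm, centred within 4 mm, meshed within 0.25 rad, upright within 0.1 rad, still; all other loose things within 35 mm of their start, none shoved or tipped (value of joint collar above 0.005 m and z of coupling_cross in the frame of shaft_top below -0.0325 m and horizontal distance between coupling_cross and shaft_top below 0.004 m and angle between coupling_cross's own z axis and vertical below 0.1 rad and (angle between the x axis of coupling_cross and the x axis of shaft_top, either way round below 0.25 rad or angle between the x axis of coupling_cross and the y axis of shaft_top, either way round below 0.25 rad) and height (world z) of coupling_cross below 0.14 m and contact force between coupling_cross and the fingers above 2 N and linear speed of coupling_cross below 0.02 m/s and distance of each of coupling_slot, coupling_square, jar_tall, jar_short, scoop, cake_tin, coaster from where it was at the start of the episode below 0.035 m); the arm keeps its last pose, push and grip.
It fails at once if another coupling or a bystander is shoved away or tipped over (distance of any of coupling_slot, coupling_square, jar_tall, jar_short, scoop, cake_tin, coaster from where it was at the start of the episode above 0.04 m or angle between any of coupling_slot, coupling_square, jar_tall, jar_short, scoop, cake_tin, coaster's own z axis and vertical above 0.5 rad).
It also fails if it takes over 48 s, if anything falls off the work surface, if the arm or the gripper's body presses on something with over 40 N, if the wrist force passes 120 N, or if a joint passes its speed limit or range.

ROBOT

A 7-joint arm with a two-finger parallel gripper is mounted at the origin on the work surface. World frame = base frame: x ahead of the robot, y to its left, z up, the work surface at z = 0. Lengths are in m, angles in rad, forces in N, time in s.
With the tool pointing down it reaches from about 0.425 to 0.825 m from the base axis. Payload 3.6 kg.
Tool frame: the origin (TCP) lies on the centre line of the jaws, within the pads' length; the fingertips stand r.tcp_to_tips ahead of it and the grasp point (between the pads) lies 8 mm behind it (r.tcp_to_tips is the distance from the TCP to the fingertips, in m); z points along the fingers, y is the direction in which the jaws open and shut (so a half turn about z gives the same grasp; the last joint's range is limited). The gripper opens to 93 mm and grips with 3 to 60 N. Pads are 15 mm wide; open, the fingers measure 128 mm over their backs; the gripper's body (75 mm by 188 mm) begins 65 mm behind the grasp point.
Start: joints at [-1.274, 0.615, -0.013, 1.423, 0.008, 1.103, -0.04], TCP at [0.207, 0.616, 0.23] pointing down, gripper open.
Joint ranges: [-3.12, 3.12], [-0.3, 2.06], [-1.34, 1.32], [0.26, 2.42], [-1.36, 4.5], [0.01, 1.98], [-2.84, 2.84]. Speed limits (rad/s): [2.79, 2.79, 3.14, 3.14, 3.14, 3.14, 3.14].

INTERFACE

Orientations are given as a rotation vector (axis times angle).
In Python, from station import r, grab_frame, get_calibration gives the robot as it stands. The module is installed in compiled form; this text tells all that it offers.
- The arm moves only by the tool carry_out, never from a script. Its argument "plan" is a list of rows, each a list of 3 entries, a list of its own where there are three numbers: the shift along the tool's x, y, z in units of 25 mm (1.0 is 25 mm), then the turn, a rotation vector about the tool's x, y, z in degrees, then the finger opening in mm, from 0 to 93. In form: [[[tx, ty, tz], [ax, ay, az], gripper], ...]. A call has exactly 10 rows; each row shifts and turns the commanded pose from where the row before left it, along the tool's axes as they then stand; what a row does not reach is not made up. A row lasts 1/12 s, in which the tool goes at most 41.7 mm and 7.16 degrees, less where a joint would pass 70% of its speed; a pose out of reach is approached as far as the arm can. A call is refused whole if a number of a shift passes 1 or a number of a turn 7.16, either way. A call with a gripper value outside its range is refused whole. The fingers move at their own pace and stop on an object; "force" is the grip in N (left out, the last holds). Time passes only in rows, so rows that do not move let the fingers close, or fill a call up. It gives the time, the measured TCP pose, the force and the opening at its end, in the units of the state.
- r.state(): the state, without advancing time (a new reading comes with each control period).
- grab_frame(name): name is "side" or "top" or "wrist"; returns the picture (400x640x3 uint8, red, green, blue); there is no depth.
- get_calibration(name): a dict with "camera_matrix" (3x3 intrinsics, pixels), "cam_to_world" (4x4, takes a point from camera to world coordinates); the wrist camera has in their place "mount" (4x4, takes a point from camera to tool coordinates, whose origin is the TCP and whose axes are the flange's). Camera axes: x right, y down, z forward; pixel columns grow to the right and rows downward; lengths in m; the calibration is good to about 2 mm. A picture is of the moment at which its call begins: read the wrist's pose just before it. get_calibration takes no time and is no camera call.
- r.hand_in(): hands the job in, once; it reports no verdict.
The state is a dict: "time_s": time; "q": joint angles; "joint_vel": joint speeds; "tau": joint torques, N m; "position": TCP position; "tcp_rot": TCP orientation; "ft_force": force on the tool from outside, world axes, zero at the start; "moment": the same for the moment, N m; "opening": finger opening in m.
Only numpy, scipy, OpenCV 4.12 (cv2) and the standard library are available. Lean on these libraries where they do the work, as an engineer would, in place of code of your own. Each camera call takes 0.05 s, during which the arm holds its last target.

## Working session

There is one attempt and no reset: what is moved stays moved. The work goes in short steps, Python scripts to look and compute and a tool call to move; the robot and the scene stay as the last step left them, time stands still between calls to the robot, and variables do not carry over. Pictures are saved under pics/ and viewed, and the job is handed in when it is done.

Besides the shell and the picture viewer there is one more tool, called after "Call:" by a JSON object that holds its "api" and its "payload". carry_out: Moves the arm, as the interface text tells. Its arguments: {"type":"object","properties":{"plan":{"type":"array"},"force":{"type":"number"}},"required":["plan"]}

```bash
mkdir -p pics; ls; cat > h.py <<'E'
import numpy as np, cv2
from station import r, grab_frame, get_calibration
def ray(cal,uv,T=None):
    K=np.array(cal["camera_matrix"]);T=np.array(cal["cam_to_world"]) if T is None else T
    d=T[:3,:3]@np.linalg.inv(K)@np.array([uv[0],uv[1],1.0]);return T[:3,3],d
def onz(cal,uv,z,T=None):
    o,d=ray(cal,uv,T);return o+d*(z-o[2])/d[2]
def wristT(st,cal):
    T=np.eye(4);T[:3,:3]=cv2.Rodrigues(np.array(st["tcp_rot"],float))[0];T[:3,3]=st["position"]
    return T@np.array(cal["mount"])
def proj(cal,p,T=None):
    K=np.array(cal["camera_matrix"]);T=np.array(cal["cam_to_world"]) if T is None else T
    c=T[:3,:3].T@(np.array(p)-T[:3,3]);u=K@c;return u[:2]/u[2]
def save(n,im): cv2.imwrite("pics/"+n,cv2.cvtColor(im,cv2.COLOR_RGB2BGR))
E
python3 - <<'E'
from h import *
np.set_printoptions(precision=4,suppress=True)
print(r.state(), r.tcp_to_tips)
for n in ["side","top","wrist"]:
    save(n+"0.png",grab_frame(n));print(n,get_calibration(n))
E
```

```text
pics
{'time_s': 0.0, 'q': array([-1.2735,  0.6159, -0.0126,  1.4249,  0.0081,  1.1034, -0.0404]), 'joint_vel': array([-0.0016, -0.0007, -0.0011, -0.0012,  0.0015, -0.0002, -0.0005]), 'tau': array([  0.0001, -45.8937,   0.2089, -16.575 ,  -0.0611,   0.0204,
         0.0002]), 'position': array([0.2065, 0.6155, 0.2285]), 'tcp_rot': array([-0.5062, -3.1002,  0.004 ]), 'ft_force': array([ 0.8962, -0.1525, -0.5967]), 'moment': array([-0.0041,  0.0627, -0.0053]), 'opening': 0.0928233818683764} 0.011
side {'camera_matrix': array([[409.2874,   0.    , 324.261 ],
       [  0.    , 409.2874, 194.6222],
       [  0.    ,   0.    ,   1.    ]]), 'cam_to_world': array([[ 0.9022, -0.3189,  0.2905,  0.2265],
       [-0.4309, -0.6379,  0.6382, -0.6397],
       [-0.0182, -0.701 , -0.7129,  0.9359],
       [ 0.    ,  0.    ,  0.    ,  1.    ]])}
top {'camera_matrix': array([[390.3243,   0.    , 323.2871],
       [  0.    , 390.3243, 200.7993],
       [  0.    ,   0.    ,   1.    ]]), 'cam_to_world': array([[-0.0226, -0.9878,  0.1541,  0.3545],
       [-0.9997,  0.0231,  0.0017,  0.0769],
       [-0.0053, -0.154 , -0.9881,  1.4317],
       [ 0.    ,  0.    ,  0.    ,  1.    ]])}
wrist {'camera_matrix': array([[278.8453,   0.    , 316.3214],
       [  0.    , 278.8453, 199.5642],
       [  0.    ,   0.    ,   1.    ]]), 'mount': array([[ 0.0002, -0.9664, -0.2571,  0.0718],
       [ 1.    ,  0.0003, -0.0004, -0.0015],
       [ 0.0004, -0.2571,  0.9664, -0.1547],
       [ 0.    ,  0.    ,  0.    ,  1.    ]])}
```

View pics/side0.png

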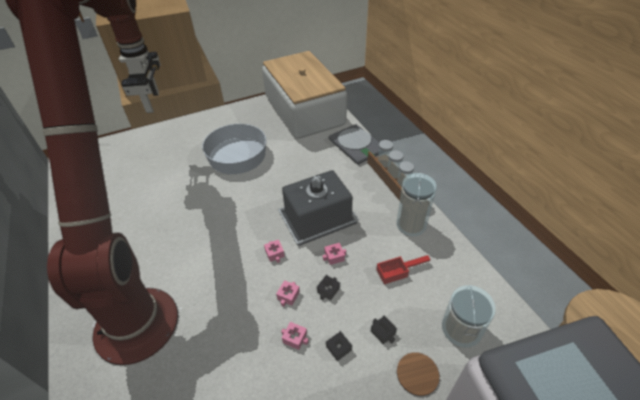

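View pics/top0.png

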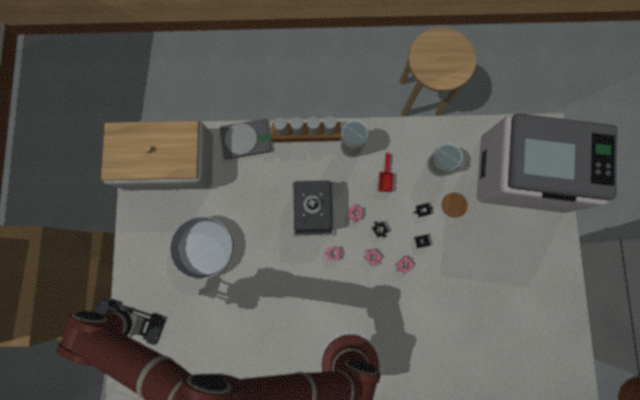

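View pics/wrist0.png

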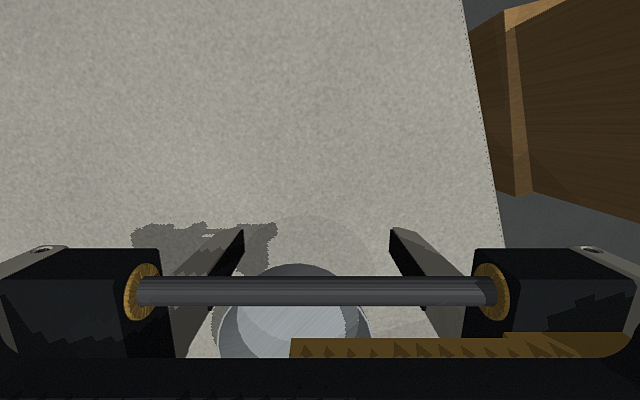

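```bash
python3 - <<'E'
from h import *
t=cv2.imread("pics/top0.png");s=cv2.imread("pics/side0.png")
cv2.imwrite("pics/tz.png",cv2.resize(t[170:280,285:455],(680,440),interpolation=cv2.INTER_CUBIC))
cv2.imwrite("pics/sz.png",cv2.resize(s[160:370,255:415],(457,600),interpolation=cv2.INTER_CUBIC))
c=get_calibration("top");cs=get_calibration("side")
for uv in [(381,230),(424,210),(423,241)]: print(uv,onz(c,uv,.028))
print("pan",onz(c,(312.5,204),.165))
for uv in [(328,286),(383,327),(339,345)]: print(uv,onz(cs,uv,.028))
print("shaft side",onz(cs,(316,180),.165))
E
```

```text
(381, 230) [ 0.46231065 -0.12567343  0.028     ]
(424, 210) [ 0.53112862 -0.28451502  0.028     ]
(423, 241) [ 0.41951914 -0.27398108  0.028     ]
pan [0.54222415 0.11472228 0.165     ]
(328, 286) [ 0.46409216 -0.12617641  0.028     ]
(383, 327) [ 0.53181456 -0.28315116  0.028     ]
(339, 345) [ 0.41895377 -0.27666925  0.028     ]
shaft side [0.54459806 0.11123381 0.165     ]
```

View pics/tz.png

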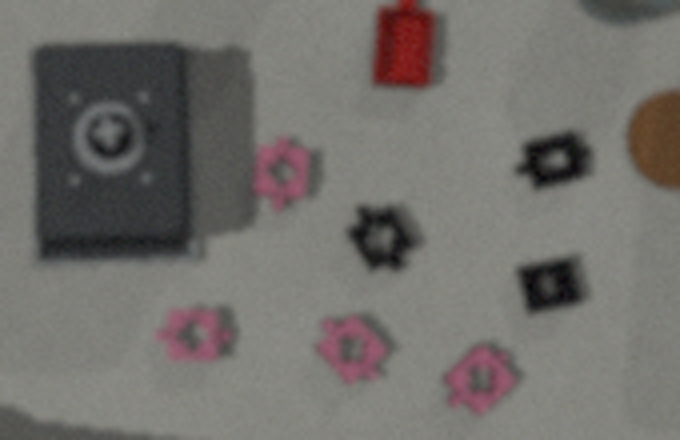

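View pics/sz.png

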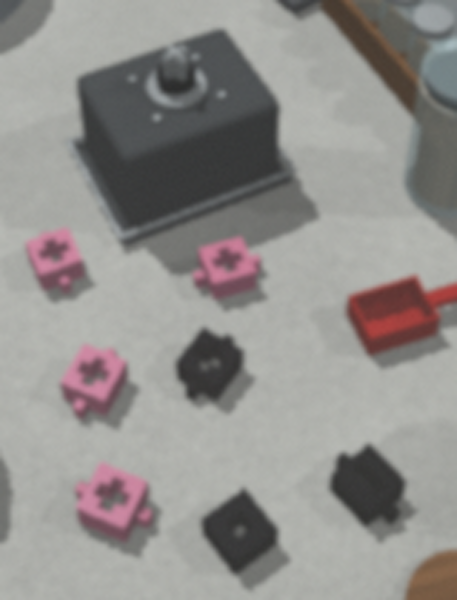

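```bash
cat >> h.py <<'E'
def go(target,yaw=None):
    "print needed shift in tool units (current axes) and yaw turn about tool z (deg)"
    st=r.state();R=cv2.Rodrigues(np.array(st["tcp_rot"],float))[0]
    d=np.array(target)-np.array(st["position"])
    print("t",round(st["time_s"],2),"pos",np.round(st["position"],4),"yaw(tool x) deg",round(np.degrees(np.arctan2(R[1,0],R[0,0])),2),"tilt",np.round(R[:2,2],4),"open",round(st["opening"],4),"F",np.round(st["ft_force"],1))
    print("shift units",np.round(R.T@d/0.025,2),"mm world",np.round(d*1000,1))
E
python3 - <<'E'
from h import *
go([0.42,-0.126,0.23])
print(np.round(cv2.Rodrigues(np.array(r.state()["tcp_rot"]))[0],3))
E
```

```text
t 0.15 pos [0.2066 0.6157 0.2288] yaw(tool x) deg 161.45 tilt [-0.0006 -0.0019] open 0.0929 F [1.  0.1 0.5]
shift units [-17.53 -25.41  -0.  ] mm world [ 213.4 -741.7    1.2]
[[-0.948  0.318 -0.001]
 [ 0.318  0.948 -0.002]
 [ 0.    -0.002 -1.   ]]
```

Call:
{"api": "carry_out", "payload": {"plan": [[[-0.5,-0.4,-0.1],[0,0,0],93],[[-0.95,-0.74,-0.1],[0,0,0],93],[[-0.95,-0.74,-0.1],[0,0,0],93],[[-0.95,-0.74,-0.1],[0,0,0],93],[[-0.95,-0.74,-0.1],[0,0,0],93],[[-0.95,-0.74,-0.1],[0,0,0],93],[[-0.95,-0.74,-0.1],[0,0,0],93],[[-0.95,-0.74,-0.1],[0,0,0],93],[[-0.95,-0.74,-0.1],[0,0,0],93],[[-0.95,-0.74,-0.1],[0,0,0],93]]}}

```text
time_s: 0.98
position: [0.3656, 0.3754, 0.2546]
tcp_rot: [-0.506, -3.1, 0.001]
ft_force: [0.2, -0.4, -0.5]
opening: 0.0931
```

Call:
{"api": "carry_out", "payload": {"plan": [[[-0.95,-0.74,-0.1],[0,0,0],93],[[-0.95,-0.74,-0.1],[0,0,0],93],[[-0.95,-0.74,-0.1],[0,0,0],93],[[-0.95,-0.74,-0.1],[0,0,0],93],[[-0.95,-0.74,-0.1],[0,0,0],93],[[-0.95,-0.74,-0.1],[0,0,0],93],[[-0.95,-0.74,-0.1],[0,0,0],93],[[-0.95,-0.74,-0.1],[0,0,0],93],[[-0.95,-0.74,0],[0,0,0],93],[[-0.95,-0.74,0],[0,0,0],93]]}}

```text
time_s: 1.82
position: [0.5319, 0.1246, 0.2746]
tcp_rot: [-0.506, -3.1, 0.0]
ft_force: [0.6, -0.2, 0.1]
opening: 0.0931
```

```bash
python3 - <<'E'
from h import *
go([0.543,0.113,0.28])
E
```

```text
t 1.82 pos [0.5319 0.1246 0.2746] yaw(tool x) deg 161.46 tilt [-0.0002  0.    ] open 0.0931 F [ 0.6 -0.2  0.1]
shift units [-0.57 -0.3  -0.21] mm world [ 11.1 -11.6   5.4]
```

```bash
python3 - <<'E'
from h import *
grab_frame("wrist")
st=r.state();print(np.abs(st["joint_vel"]).max(),st["position"],st["tcp_rot"]);np.save("st1.npy",np.r_[st["position"],st["tcp_rot"]])
im=grab_frame("wrist");save("w1.png",im)
cv2.imwrite("pics/w1z.png",cv2.resize(cv2.imread("pics/w1.png")[100:270,220:420],(700,595),interpolation=cv2.INTER_CUBIC))
E
```

```text
0.12529052146451936 [0.53562359 0.11651685 0.27455643] [ 0.52182058  3.09339351 -0.00900273]
```

View pics/w1.png

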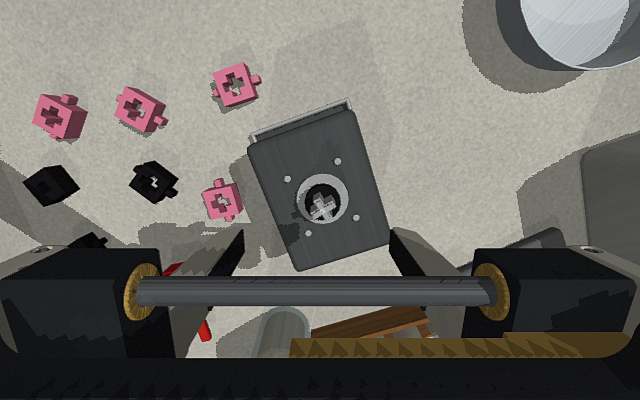

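View pics/w1z.png

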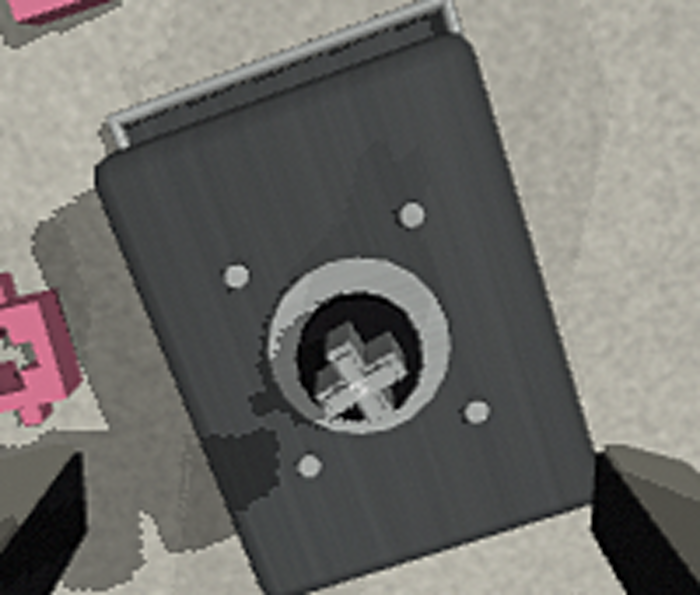

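```bash
python3 - <<'E'
from h import *
im=cv2.imread("pics/w1.png")
cv2.imwrite("pics/w1y.png",cv2.resize(im[180:230,295:350],(660,600),interpolation=cv2.INTER_CUBIC))
cv2.imwrite("pics/w1c.png",cv2.resize(im[150:215,120:190],(600,557),interpolation=cv2.INTER_CUBIC))
E
```

```text
(no output)
```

View pics/w1y.png

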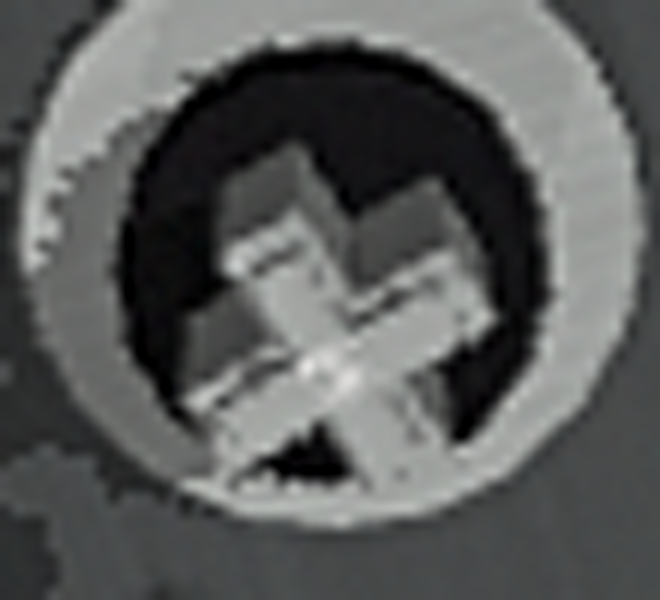

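View pics/w1c.png

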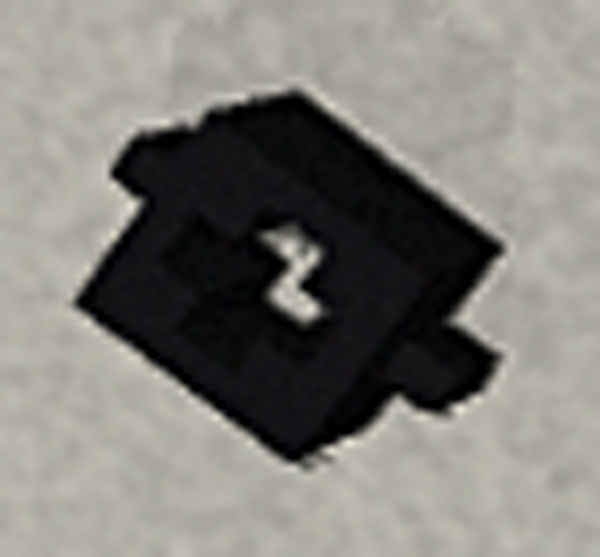

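```bash
python3 - <<'E'
from h import *
s=np.load("st1.npy");st=dict(position=s[:3],tcp_rot=s[3:]);c=get_calibration("wrist");T=wristT(st,c)
Z=lambda x,y:onz(c,(295+x/12,180+y/12),.165,T)
print("shaft",Z(335,372))
for a,b in [((210,435),(475,295)),((200,400),(440,265)),((265,248),(400,480))]:
    d=Z(*b)-Z(*a);print("len",np.linalg.norm(d),"ang",np.degrees(np.arctan2(d[1],d[0])))
W=lambda x,y,z:onz(c,(120+x*70/600,150+y*65/557),z,T)
# hub top corners: left, bottom ; underside right
A=W(78,303,.028);B=W(292,460,.028);print("cpl edge",A,B,np.linalg.norm(B-A),np.degrees(np.arctan2(*(B-A)[[1,0]])))
C=W(440,270,.028);D=W(235,130,.028); print("centre",(A+B+C+D)/4)
for n in ["st"]: print(onz(c,(155,181),.028,T))
go([0.463,-0.126,0.23])
E
```

```text
shaft [0.54730454 0.11715408 0.165     ]
len 0.024955359039834635 ang 99.98473721781063
len 0.02289267074728096 ang 101.44256934811972
len 0.022996434800478832 ang 10.200370196324743
cpl edge [ 0.45834127 -0.15194909  0.028     ] [ 0.49555502 -0.13031813  0.028     ] 0.043043719928731336 30.167832433522467
centre [ 0.46700237 -0.12114776  0.028     ]
[ 0.46500993 -0.1126476   0.028     ]
t 1.92 pos [0.5339 0.1192 0.2744] yaw(tool x) deg 160.86 tilt [ 0.0015 -0.0044] open 0.0928 F [-0.8 -0.3 -0. ]
shift units [ -0.53 -10.19   1.81] mm world [ -70.9 -245.2  -44.4]
```

Call:
{"api": "carry_out", "payload": {"plan": [[[-0.06,-1,0.15],[0,0,0],80],[[-0.06,-1,0.15],[0,0,0],80],[[-0.06,-1,0.15],[0,0,0],80],[[-0.06,-1,0.15],[0,0,0],80],[[-0.06,-1,0.15],[0,0,0],80],[[-0.06,-1,0.15],[0,0,0],80],[[-0.06,-1,0.15],[0,0,0],80],[[-0.06,-1,0.15],[0,0,0],80],[[-0.06,-1,0.15],[0,0,0],80],[[-0.06,-1,0.15],[0,0,0],80]]}}

```text
time_s: 2.75
position: [0.4655, -0.1159, 0.2369]
tcp_rot: [-0.504, -3.1, -0.001]
ft_force: [1.0, -0.4, -0.1]
opening: 0.0798
```

Call:
{"api": "carry_out", "payload": {"plan": [[[0,0,0],[0,0,-7],80],[[0,0,0],[0,0,-7],80],[[0,0,0],[0,0,-7],80],[[0,0,0],[0,0,-7],80],[[0,0,0],[0,0,-7],80],[[0,0,0],[0,0,-7],80],[[0,0,0],[0,0,-7],80],[[0,0,0],[0,0,0],80],[[0,0,0],[0,0,0],80],[[0,0,0],[0,0,0],80]]}}

```text
time_s: 3.58
position: [0.466, -0.1154, 0.2371]
tcp_rot: [0.822, -3.032, -0.0]
ft_force: [0.5, -0.0, -0.5]
opening: 0.08
```

```bash
cat > look.py <<'E'
import sys
from h import *
n=sys.argv[1]
st=r.state();im=grab_frame("wrist");save(n+".png",im);np.save(n+".npy",np.r_[st["position"],st["tcp_rot"]])
go([0.466,-0.123,0.016]);print(np.abs(st["joint_vel"]).max(),st["q"][6])
x0,y0,x1,y1,w,hh=map(int,sys.argv[2:])
cv2.imwrite("pics/%s_z.png"%n,cv2.resize(cv2.imread("pics/%s.png"%n)[y0:y1,x0:x1],(w,hh),interpolation=cv2.INTER_CUBIC))
E
python3 look.py w2 240 100 400 260 600 600
```

```text
t 3.63 pos [ 0.466  -0.1155  0.2371] yaw(tool x) deg -149.65 tilt [-0.0003  0.0001] open 0.0803 F [ 0.1 -0.  -0.7]
shift units [ 0.15 -0.26  8.84] mm world [  -0.    -7.5 -221.1]
0.009074204149801712 2.2708828792841564
```

View pics/w2_z.png

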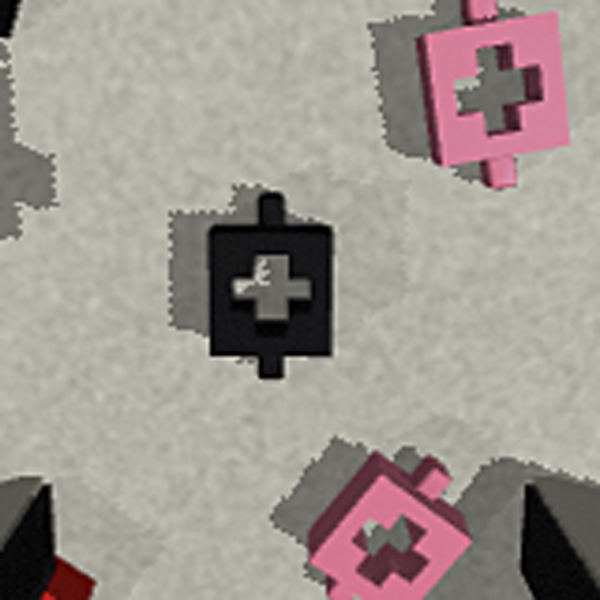

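```bash
python3 - <<'E'
from h import *
s=np.load("w2.npy");st=dict(position=s[:3],tcp_rot=s[3:]);c=get_calibration("wrist");T=wristT(st,c)
im=cv2.imread("pics/w2.png")[100:260,240:400]
m=(im.max(2)<45).astype(np.uint8)
n,l,stt,cen=cv2.connectedComponentsWithStats(m)
i=l[77-0,57] ; 
print([ (stt[k],cen[k]) for k in range(1,n) if stt[k][4]>60])
Z=lambda x,y:onz(c,(240+x/3.75,100+y/3.75),.028,T)
P=[Z(209,227),Z(331,227),Z(331,355),Z(209,355)]
for k in range(4): d=P[(k+1)%4]-P[k];print(np.linalg.norm(d),np.degrees(np.arctan2(d[1],d[0])))
C=sum(P)/4;print(C);C=C.copy();C[2]=.016;go(C)
E
```

```text
[(array([ 56,  51,  32,  50, 983], dtype=int32), array([71.43133266, 76.79247202])), (array([139, 129,  21,  31, 367], dtype=int32), array([146.59400545, 147.95095368])), (array([  0, 130,  15,  30, 308], dtype=int32), array([  7.25324675, 147.24350649]))]
0.04234227246988747 120.33970677713017
0.04575316520683736 30.969405028086125
0.043712014299900306 -59.66016696426199
0.04575871102833173 -150.7458414916835
[ 0.46417418 -0.12361996  0.028     ]
t 3.63 pos [ 0.466  -0.1155  0.2371] yaw(tool x) deg -149.65 tilt [-0.0003  0.0001] open 0.0803 F [ 0.1 -0.  -0.7]
shift units [ 0.23 -0.24  8.84] mm world [  -1.9   -8.1 -221.1]
```

Call:
{"api": "carry_out", "payload": {"plan": [[[0.1,-0.1,0.9],[0,0,0],75],[[0.13,-0.14,1],[0,0,0],75],[[0,0,1],[0,0,0],75],[[0,0,1],[0,0,0],75],[[0,0,1],[0,0,0],75],[[0,0,1],[0,0,0],75],[[0,0,1],[0,0,0],75],[[0,0,0.94],[0,0,0],75],[[0,0,0.6],[0,0,0],75],[[0,0,0.4],[0,0,0],75]]}}

```text
time_s: 4.47
position: [0.4636, -0.1236, 0.0144]
tcp_rot: [0.823, -3.03, -0.001]
ft_force: [-0.4, 0.3, -0.0]
opening: 0.0745
```

Call:
{"api": "carry_out", "payload": {"plan": [[[0,0,0],[0,0,0],75],[[0,0,0],[0,0,0],50],[[0,0,0],[0,0,0],46],[[0,0,0],[0,0,0],30],[[0,0,0],[0,0,0],30],[[0,0,0],[0,0,0],30],[[0,0,0],[0,0,0],30],[[0,0,0],[0,0,0],30],[[0,0,0],[0,0,0],30],[[0,0,0],[0,0,0],30]], "force": 30}}

```text
time_s: 5.3
position: [0.4646, -0.124, 0.0168]
tcp_rot: [-0.825, 3.03, -0.001]
ft_force: [-0.2, -0.7, 5.9]
opening: 0.0436
```

```bash
python3 - <<'E'
from h import *
go([0.546,0.115,0.25])
E
```

```text
t 5.3 pos [ 0.4646 -0.124   0.0168] yaw(tool x) deg -149.55 tilt [ 0.001  -0.0003] open 0.0436 F [-0.2 -0.7  5.9]
shift units [-7.66  6.58 -9.33] mm world [ 81.4 239.  233.2]
```

Call:
{"api": "carry_out", "payload": {"plan": [[[0,0,-0.3],[0,0,0],30],[[0,0,-0.8],[0,0,0],30],[[0,0,-1],[0,0,0],30],[[0,0,-1],[0,0,0],30],[[0,0,-1],[0,0,5],30],[[0,0,-1],[0,0,5],30],[[0,0,-1],[0,0,5],30],[[0,0,-1],[0,0,5],30],[[0,0,-1],[0,0,0],30],[[0,0,-1],[0,0,0],30]]}}

```text
time_s: 6.13
position: [0.4634, -0.1237, 0.2451]
tcp_rot: [0.286, -3.128, -0.0]
ft_force: [-0.7, 0.2, -1.2]
opening: 0.0437
```

```bash
python3 - <<'E'
from h import *
go([0.62,0.115,0.25])
E
```

```text
t 6.13 pos [ 0.4634 -0.1237  0.2451] yaw(tool x) deg -169.56 tilt [-0.0006  0.0001] open 0.0437 F [-0.7  0.2 -1.2]
shift units [-7.89  8.25 -0.2 ] mm world [156.6 238.7   4.9]
```

Call:
{"api": "carry_out", "payload": {"plan": [[[-0.5,0.5,0],[0,0,0],30],[[-0.9,0.95,0],[0,0,0],30],[[-0.95,1,0],[0,0,0],30],[[-0.95,1,0],[0,0,0],30],[[-0.95,1,0],[0,0,0],30],[[-0.95,1,0],[0,0,0],30],[[-0.95,1,0],[0,0,0],30],[[-0.95,1,0],[0,0,0],30],[[-0.8,0.85,0],[0,0,0],30],[[0,0,0],[0,0,0],30]]}}

```text
time_s: 6.97
position: [0.6218, 0.1245, 0.2426]
tcp_rot: [-0.301, 3.126, 0.009]
ft_force: [0.0, 0.5, -0.7]
opening: 0.044
```

```bash
python3 look.py w3 270 100 370 200 600 600; python3 - <<'E'
from h import *
r.state()
E
```

```text
t 7.02 pos [0.6206 0.1205 0.2426] yaw(tool x) deg -169.18 tilt [-0.0017  0.0023] open 0.0436 F [-0.3  0.6 -1.3]
shift units [ 7.89 -8.43  9.05] mm world [-154.6 -243.5 -226.6]
0.08852843728549287 1.5463068393759312
```

View pics/w3.png

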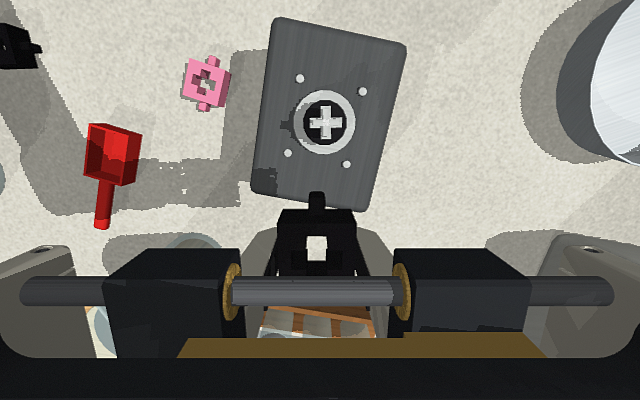

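View pics/w3_z.png

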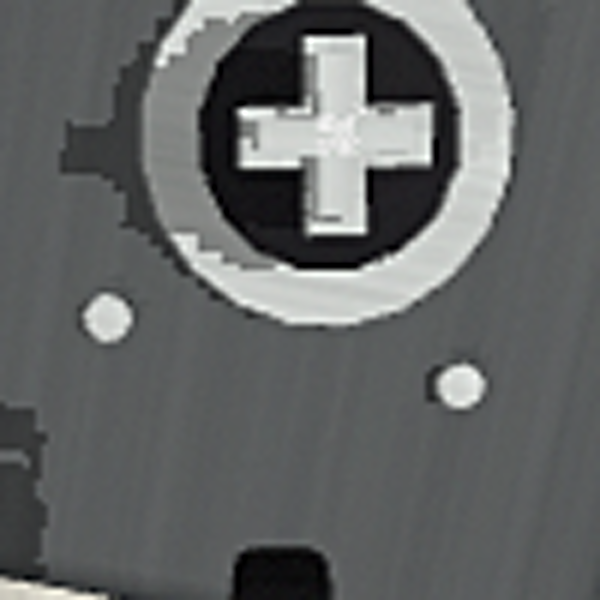

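```bash
python3 look.py w4 270 90 370 190 600 600; python3 - <<'E'
from h import *
cv2.imwrite("pics/w4_c.png",cv2.resize(cv2.imread("pics/w4.png")[180:290,260:370],(600,600),interpolation=cv2.INTER_CUBIC))
E
```

```text
t 7.07 pos [0.6202 0.1172 0.2429] yaw(tool x) deg -169.4 tilt [-0.002  -0.0003] open 0.0439 F [-0.1 -0.2 -0.3]
shift units [ 7.81 -8.31  9.09] mm world [-154.2 -240.2 -226.9]
0.06355718616289177 1.5473796911502333
```

View pics/w4_z.png

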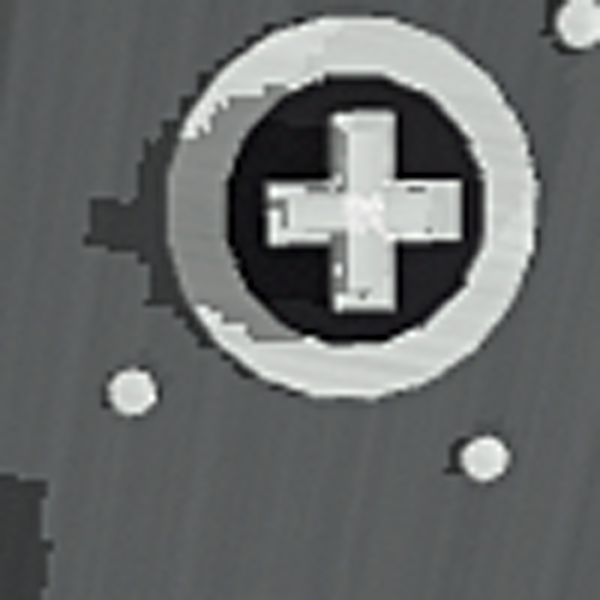

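View pics/w4_c.png

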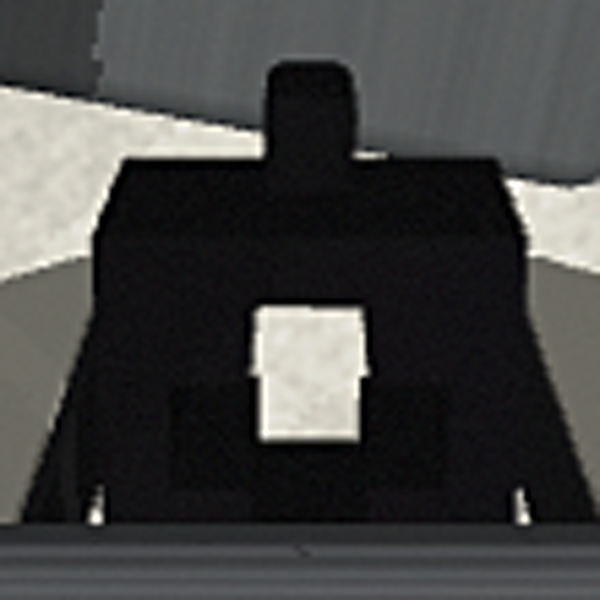

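```bash
python3 - <<'E'
from h import *
c=get_calibration("wrist");M=np.array(c["mount"])
k=110/600
def t(x,y,z): return onz(c,(260+x*k,180+y*k),z,M)
# solve z_under from hub edge widths: bottom 123..497 ; top 95..526 (44mm)
K=np.array(c["camera_matrix"])
for zu in [.012,.014,.016,.018]:
    print(zu,"tip",t(311,62,zu)*1e3-[34,0,0],"hubbot",t(310,158,zu)*1e3-[22,0,0],"w",np.ptp([t(123,158,zu)[1],t(497,158,zu)[1]]),"hubtop",t(310.5,237,zu-.028)*1e3-[22,0,0],"w",np.ptp([t(95,237,zu-.028)[1],t(526,237,zu-.028)[1]]))
s=np.load("w4.npy");st=dict(position=s[:3],tcp_rot=s[3:]);T=wristT(st,c)
S=onz(c,(270+365.5/6,90+211.5/6),.1635,T);print("shaft",S)
R=cv2.Rodrigues(s[3:])[0]
print("shaft in tool",R.T@(S-s[:3])*1e3)
for z in (.162,.165):
  Z=lambda x,y:onz(c,(270+x/6,90+y/6),z,T)
  for a,b in [((365,111),(365,312)),((268,212),(463,212)),((330,115),(332,310)),((395,115),(397,310)),((270,185),(463,181)),((268,244),(463,239))]:
    d=Z(*b)-Z(*a);print(np.linalg.norm(d),np.degrees(np.arctan2(d[1],d[0])),end='; ')
print("yaw",np.degrees(np.arctan2(R[1,0],R[0,0])))
E
```

```text
0.012 tip [-0.662437  -0.5494168 12.       ] hubbot [ 0.05881674 -0.65448939 12.        ] w 0.0427971912746158 hubtop [  0.55740181  -0.64433034 -16.        ] w 0.04161534928837937
0.014 tip [-1.13159683 -0.54505748 14.        ] hubbot [-0.54566239 -0.65139071 14.        ] w 0.04331066021312095 hubtop [ -0.1619183   -0.64045961 -14.        ] w 0.042215433917965665
0.016 tip [-1.60075666 -0.54069816 16.        ] hubbot [-1.15014152 -0.64829202 16.        ] w 0.04382412915162609 hubtop [ -0.88123842  -0.63658887 -12.        ] w 0.042815518547551966
0.018 tip [-2.0699165  -0.53633884 18.        ] hubbot [-1.75462065 -0.64519333 18.        ] w 0.04433759809013122 hubtop [ -1.60055853  -0.63271814 -10.        ] w 0.043415603177138266
shaft [0.54712975 0.11765165 0.1635    ]
shaft in tool [72.59571406 10.82010137 79.25421565]
0.026418647981591874 11.590139105649234; 0.026521246192308993 100.82788416348018; 0.025638433679430334 11.900408444860744; 0.025646499742304176 12.469401944138482; 0.026135495716129664 101.97248519621523; 0.02663667554642185 102.25180286461932; 0.026081992629944144 11.590139105649264; 0.026183283421874003 100.82788416348026; 0.025311720673069946 11.900408444860739; 0.025319683949334953 12.469401944138534; 0.02580244860081439 101.97248519621523; 0.026297241848715087 102.25180286461931; yaw -169.1829998242739
```

```bash
python3 - <<'E'
from h import *
go([0.5458,0.1180,0.186])
E
```

```text
t 7.07 pos [0.6202 0.1172 0.2429] yaw(tool x) deg -169.4 tilt [-0.002  -0.0003] open 0.0439 F [-0.1 -0.2 -0.3]
shift units [2.91 0.58 2.28] mm world [-74.4   0.8 -56.9]
```

Call:
{"api": "carry_out", "payload": {"plan": [[[0.4,0.1,0],[0,0,-1.2],30],[[0.5,0.1,0],[0,0,0],30],[[0.5,0.1,0],[0,0,0],30],[[0.5,0.1,0],[0,0,0],30],[[0.5,0.1,0],[0,0,0],30],[[0.4,0.08,0.3],[0,0,0],30],[[0.11,0,0.6],[0,0,0],30],[[0,0,0.6],[0,0,0],30],[[0,0,0.5],[0,0,0],30],[[0,0,0],[0,0,0],30]]}}

```text
time_s: 7.9
position: [0.5441, 0.113, 0.1917]
tcp_rot: [0.314, -3.12, 0.003]
ft_force: [0.1, -0.1, -1.0]
opening: 0.0437
```

```bash
python3 look.py w5 260 180 370 290 600 600; python3 - <<'E'
from h import *
go([0.5458,0.1180,0.186])
im=grab_frame("side");save("s5.png",im)
cv2.imwrite("pics/s5_z.png",cv2.resize(cv2.imread("pics/s5.png")[130:230,270:370],(600,600),interpolation=cv2.INTER_CUBIC))
E
```

```text
t 7.95 pos [0.5451 0.1134 0.1929] yaw(tool x) deg -168.49 tilt [-0.0034 -0.0019] open 0.0444 F [-0.6 -0.9 -0.4]
shift units [ 4.96 -8.63  7.11] mm world [ -79.1 -236.4 -176.9]
0.05036088040818262 1.5350338911836245
t 7.95 pos [0.5451 0.1134 0.1929] yaw(tool x) deg -168.49 tilt [-0.0034 -0.0019] open 0.0444 F [-0.6 -0.9 -0.4]
shift units [-0.06  0.17  0.28] mm world [ 0.7  4.6 -6.9]
```

View pics/w5_z.png

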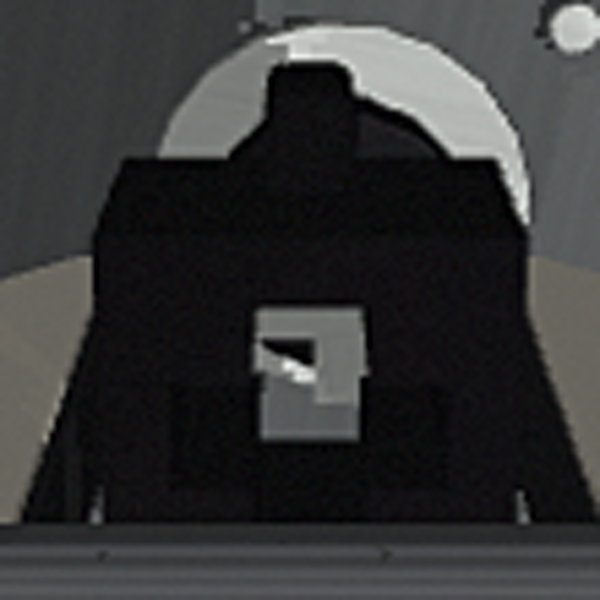

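View pics/s5_z.png

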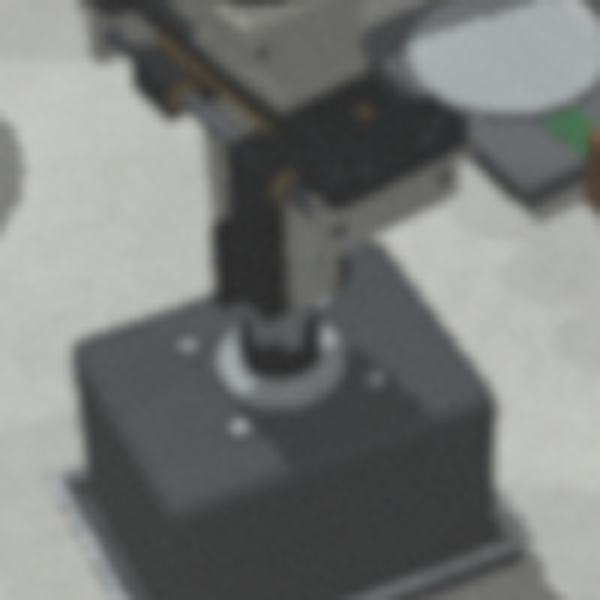

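Call:
{"api": "carry_out", "payload": {"plan": [[[-0.05,0.18,0],[0,0,0],30],[[0,0,0],[0,0,0],30],[[0,0,0],[0,0,0],30],[[0,0,0],[0,0,0],30],[[0,0,0],[0,0,0],30],[[0,0,0],[0,0,0],30],[[0,0,0],[0,0,0],30],[[0,0,0],[0,0,0],30],[[0,0,0],[0,0,0],30],[[0,0,0],[0,0,0],30]]}}

```text
time_s: 8.83
position: [0.5469, 0.1203, 0.1936]
tcp_rot: [0.319, -3.125, 0.0]
ft_force: [0.5, 0.6, -1.6]
opening: 0.0437
```

```bash
python3 look.py w6 260 180 370 290 600 600; python3 - <<'E'
from h import *
go([0.5458,0.1180,0.186])
E
```

```text
t 8.88 pos [0.5469 0.1203 0.1936] yaw(tool x) deg -168.35 tilt [-0.0001 -0.0001] open 0.0438 F [-0.8 -0.2 -0.6]
shift units [ 5.13 -8.88  7.11] mm world [ -80.9 -243.3 -177.6]
0.0015317734093793173 1.5267526764201766
t 8.88 pos [0.5469 0.1203 0.1936] yaw(tool x) deg -168.35 tilt [-0.0001 -0.0001] open 0.0438 F [-0.8 -0.2 -0.6]
shift units [ 0.06 -0.08  0.3 ] mm world [-1.1 -2.3 -7.6]
```

View pics/w6_z.png

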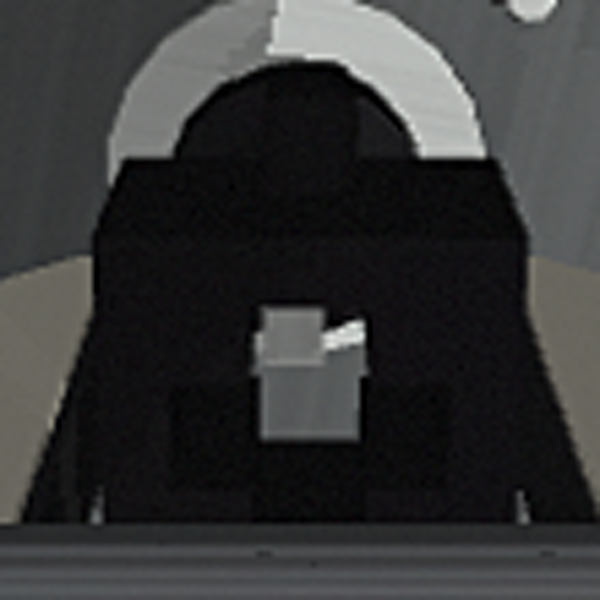

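```bash
python3 - <<'E'
from h import *
c=get_calibration("wrist");M=np.array(c["mount"])
for z in (.162,.165): print(z,onz(c,(260+293*.18333,180+365*.18333),.1936-z,M)*1e3)
# boss top z .121 radius 30: extents 108..482, top y ~ -2
for x,y in [(295,-2),(108,120),(482,120)]: print(onz(c,(260+x*.18333,180+y*.18333),.1936-.121,M)*1e3)
E
```

```text
0.162 [-12.53364238  -2.83664317  31.6       ]
0.165 [-11.16500901  -2.80525714  28.6       ]
[29.11111507 -2.82868768 72.6       ]
[  9.90156321 -31.84959275  72.6       ]
[ 9.91931716 26.11718007 72.6       ]
```

Call:
{"api": "carry_out", "payload": {"plan": [[[0.03,-0.09,0],[0,0,0],30],[[0,0,0],[0,0,0],30],[[0,0,0],[0,0,0],30],[[0,0,0.15],[0,0,0],30],[[0,0,0.15],[0,0,0],30],[[0,0,0.15],[0,0,0],30],[[0,0,0.15],[0,0,0],30],[[0,0,0.15],[0,0,0],30],[[0,0,0.15],[0,0,0],30],[[0,0,0],[0,0,0],30]]}}

```text
time_s: 9.72
position: [0.5461, 0.1179, 0.1701]
tcp_rot: [0.319, -3.123, 0.0]
ft_force: [0.5, 0.3, -0.2]
opening: 0.0439
```

```bash
python3 look.py w7 260 180 370 290 600 600; python3 - <<'E'
from h import *
go([0.5458,0.1180,0.146])
E
```

```text
t 9.77 pos [0.5463 0.118  0.1706] yaw(tool x) deg -168.35 tilt [-0.0012 -0.0003] open 0.044 F [0.3 0.2 0. ]
shift units [ 5.09 -8.79  6.19] mm world [ -80.3 -241.  -154.6]
0.011403447067025008 1.5308217952030925
t 9.77 pos [0.5463 0.118  0.1706] yaw(tool x) deg -168.35 tilt [-0.0012 -0.0003] open 0.044 F [0.3 0.2 0. ]
shift units [0.02 0.01 0.98] mm world [ -0.5   0.  -24.6]
```

View pics/w7_z.png

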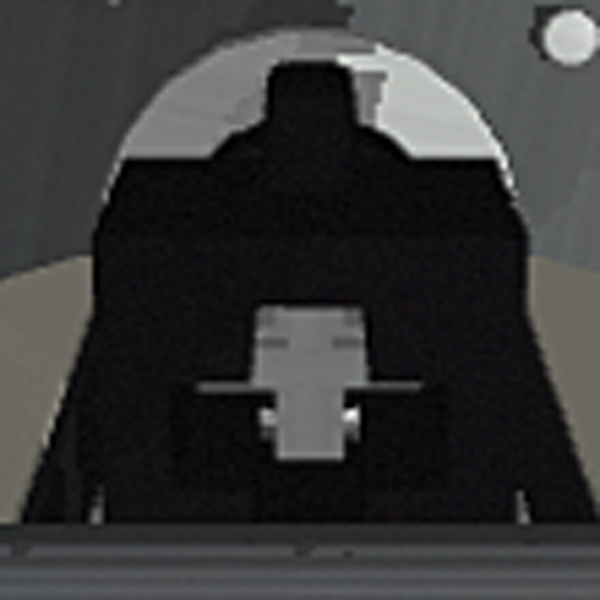

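Call:
{"api": "carry_out", "payload": {"plan": [[[0,0,0.14],[0,0,0],30],[[0,0,0.14],[0,0,0],30],[[0,0,0.14],[0,0,0],30],[[0,0,0.14],[0,0,0],30],[[0,0,0.14],[0,0,0],30],[[0,0,0.12],[0,0,0],30],[[0,0,0.1],[0,0,0],30],[[0,0,0.06],[0,0,0],30],[[0,0,0],[0,0,0],30],[[0,0,0],[0,0,0],30]], "force": 45}}

```text
time_s: 10.6
position: [0.5466, 0.118, 0.1481]
tcp_rot: [-0.319, 3.125, 0.0]
ft_force: [-3.4, -1.1, 10.3]
opening: 0.0438
```

```bash
python3 look.py w8 260 180 370 290 600 600; python3 - <<'E'
from h import *
go([0.5458,0.1180,0.146])
E
```

```text
t 10.65 pos [0.5467 0.118  0.1482] yaw(tool x) deg -168.35 tilt [0.0005 0.0001] open 0.0439 F [-3.6 -1.1  9.2]
shift units [ 5.11 -8.79  5.28] mm world [ -80.7 -241.  -132.2]
0.0029134410941403567 1.5308818604784584
t 10.65 pos [0.5467 0.118  0.1482] yaw(tool x) deg -168.35 tilt [0.0005 0.0001] open 0.0439 F [-3.6 -1.1  9.2]
shift units [0.03 0.01 0.09] mm world [-0.9  0.  -2.2]
```

View pics/w8_z.png

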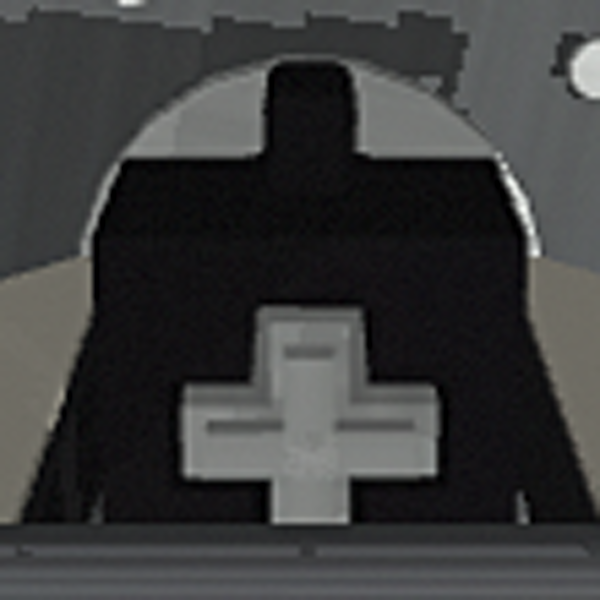

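Call:
{"api": "carry_out", "payload": {"plan": [[[0.03,0,0.05],[0,0,0],30],[[0,0,0.05],[0,0,0],30],[[0,0,0.05],[0,0,0],30],[[0,0,0.05],[0,0,0],30],[[0,0,0],[0,0,0],30],[[0,0,0],[0,0,0],30],[[0,0,0],[0,0,0],30],[[0,0,0],[0,0,0],30],[[0,0,0],[0,0,0],30],[[0,0,0],[0,0,0],30]]}}

```text
time_s: 11.48
position: [0.5467, 0.118, 0.1467]
tcp_rot: [-0.318, 3.122, 0.001]
ft_force: [-7.2, -2.0, 26.6]
opening: 0.0437
```

```bash
python3 look.py w9 260 180 370 290 600 600; python3 - <<'E'
from h import *
go([0.5458,0.1180,0.146]);print(r.state()["moment"])
E
```

```text
t 11.53 pos [0.5467 0.118  0.1467] yaw(tool x) deg -168.36 tilt [0.0034 0.0009] open 0.0434 F [-8.1 -1.9 27.7]
shift units [ 5.12 -8.79  5.21] mm world [ -80.7 -241.  -130.7]
0.0011483372596816904 1.5307725677824817
t 11.53 pos [0.5467 0.118  0.1467] yaw(tool x) deg -168.36 tilt [0.0034 0.0009] open 0.0434 F [-8.1 -1.9 27.7]
shift units [0.03 0.01 0.03] mm world [-0.9  0.  -0.7]
[-0.35143776  1.81336379 -0.00300174]
```

View pics/w9_z.png

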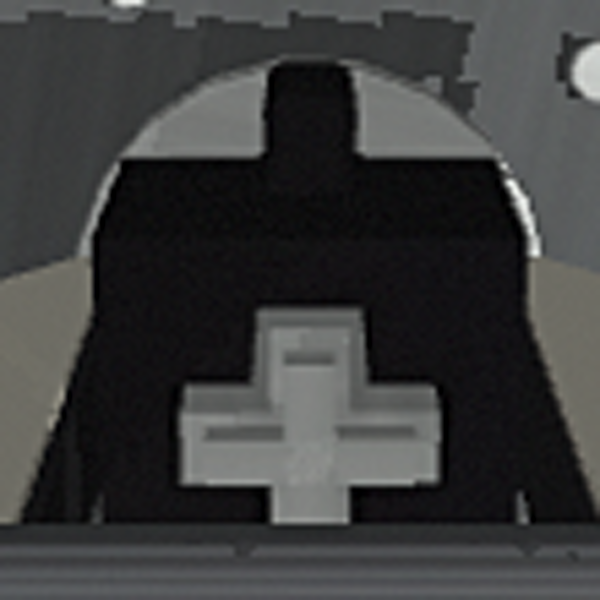

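Call:
{"api": "carry_out", "payload": {"plan": [[[0.06,0,0],[0,0,0],30],[[0,0,0],[0,0,0],30],[[0,0,0],[0,0,0],30],[[0,0,0],[0,0,0],30],[[0,0,0],[0,0,0],30],[[0,0,0],[0,0,0],30],[[0,0,0],[0,0,0],30],[[0,0,0],[0,0,0],30],[[0,0,0],[0,0,0],30],[[0,0,0],[0,0,0],30]]}}

```text
time_s: 12.37
position: [0.5466, 0.118, 0.1467]
tcp_rot: [-0.318, 3.119, 0.002]
ft_force: [-5.4, -2.0, 25.0]
opening: 0.0438
```

```bash
python3 look.py w10 260 180 370 290 600 600; python3 - <<'E'
from h import *
go([0.5458,0.1180,0.146]);print(r.state()["moment"])
im=grab_frame("side");save("s10.png",im)
t=grab_frame("top");save("t10.png",t)
cv2.imwrite("pics/s10_z.png",cv2.resize(cv2.imread("pics/s10.png")[130:230,270:370],(600,600),interpolation=cv2.INTER_CUBIC))
E
```

```text
t 12.42 pos [0.5466 0.118  0.1467] yaw(tool x) deg -168.36 tilt [0.0064 0.0016] open 0.0431 F [-4.5 -1.2 25.3]
shift units [ 5.14 -8.79  5.19] mm world [ -80.6 -241.  -130.7]
0.001685987376058169 1.530629639851855
t 12.42 pos [0.5466 0.118  0.1467] yaw(tool x) deg -168.36 tilt [0.0064 0.0016] open 0.0431 F [-4.5 -1.2 25.3]
shift units [0.03 0.01 0.03] mm world [-0.8  0.  -0.7]
[-0.28524665  1.30338715  0.02666743]
```

View pics/s10_z.png

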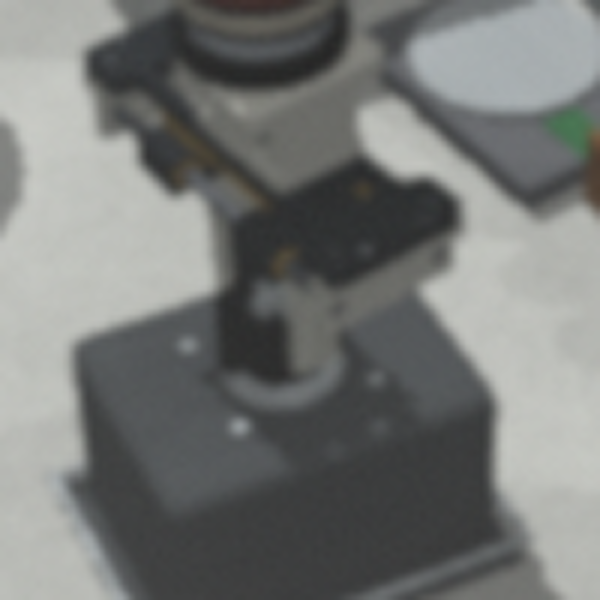

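View pics/t10.png

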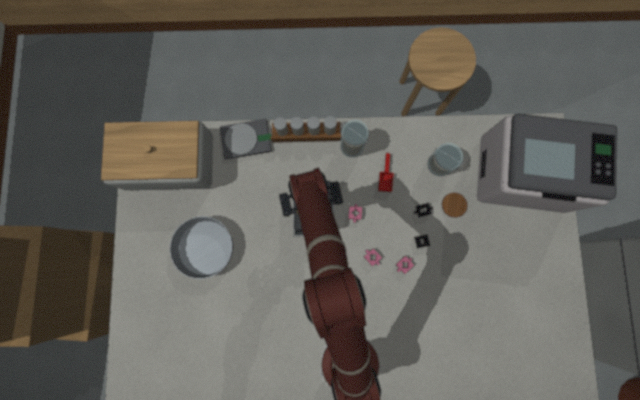

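View pics/w10_z.png

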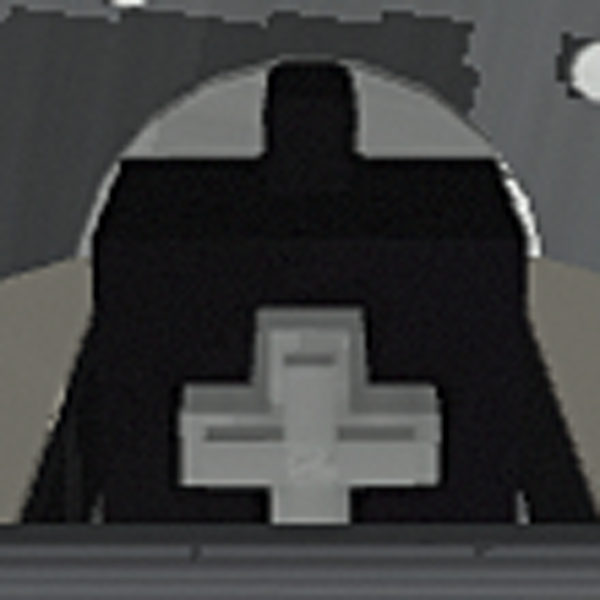

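```bash
python3 - <<'E'
from h import *
print(r.hand_in());go([0.5458,0.1180,0.146])
E
```

```text
the job is handed in; nothing more can be done
None
the job is handed in; nothing more can be done
```

I picked up the black cross-bore coupling, turned it about 20° to match the shaft and slid it down until it stopped. I handed in at about 12.5 s, still gripping it (45 N commanded) and pressing it down. `hand_in` reports no verdict.

**Pressed home:**
- The upward force was about 25 N, against the spring's 12 N at full travel. The height stayed at 0.1467 m over the last two moves, so I take the collar to be on its stop.
- I put the underside at about 0.130–0.131 m, roughly 34–35 mm below the shaft top. This comes from the tool height at the grasp; the collar joint itself can't be read.

**Fit:**
- The tool was upright within 0.007 rad and still.
- The last wrist view shows the shaft's cross centred in the bore, lined up with its slots.

**Other items:** In the last top view the jars, scoop, cake tin, coaster and the other two couplings look unmoved. I checked this by eye only.

**Disagreements:**
- The tool sat about 0.8 mm in x from where I had estimated the shaft.
- A side force of 4–5 N remained at the end.

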